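# Zero the thickness gauge, then hold its foot up with the cam lever

## Task

Get the thickness gauge on the desk ready for the next sheet of card: with its foot down, turn the bezel round the dial until the scale's zero mark lies at the tip of the pointer. Then take the cam lever by its cross handle, swing it up to where the foot is lifted as high as it goes (not beyond, where the foot sinks again), and finish holding it there, because the lever springs back when let go. Leave the bezel's setting alone after that, and do not knock the stamp, the eraser or the brass weight about.

Things in the scene. Friction and masses are not known exactly. Their poses are not given: they have to be found in the camera images.
- gauge: Thickness gauge fixed to the desk: grey base 150 x 100 x 18 mm, column at its back, arm reaching forward (top at 100 mm), round dial facing up on it, foot under it. Origin: under the dial's axis, at desk level. Axes: -x is its open front, z up; cam lever on the -y side. The desk's side panel stands between the parked arm (left) and the gauge: cross it high, tips over 0.4 m.
- bezel_centre (a point): Middle of the bezel, on the dial's upright axis, 132 mm above the desk, at the height to grip. The bezel is a knurled aluminium ring of 64 mm outer diameter and 14 mm height (125 to 139 mm above the desk); under it the dial housing is only 44 mm across, down to 100 mm. It may be gripped from above across its diameter in any direction; nothing stands higher round it while the lever is down.
- zero_mark (a point): The zero of the scale: the one long, thick black bar at the rim of the white dial face; this point is 24 mm from the dial's axis. Face and marks turn with the bezel. The scale has 40 divisions of 9 degrees.
- pointer_tip (a point): Tip of the dial's black pointer, 24 mm from the dial's axis (the pointer's thin end; its other end is a short thick tail). The pointer does not turn with the bezel. It turns with the foot, clockwise from above, one turn for 10 mm of lift, so 288 degrees at the full 8 mm.
- pointer_home (a point): The spot over the dial where the pointer's tip rests while the foot is down, 24 mm from the dial's axis. It is fixed to the gauge, on the dial's front side (-x), and stays put when the foot is lifted, so it still shows the setting then. At the start the zero mark lies 0.4 to 1.6 rad clockwise of it (from above).
- bezel (a joint): Turn of the bezel in rad, 0 where the zero mark is at the gauge's front (-x), where the pointer rests, growing counter-clockwise seen from above; range -2.5 to 3.5. It stays where it is left (light friction, 0.04 N m).
- foot (a joint): Lift of the gauge's foot in m: 0 is down on the anvil, 0.008 the highest. Only the cam moves it.
- lever (a joint): Angle of the cam lever in rad: 0 at rest (the lever points to the gauge's front, -x, and 10 degrees above level), growing as it swings up; at 1.40 it stands straight up and the foot is highest, beyond that (to the stop at 2.0) the foot sinks again. A spring pulls it back to 0 (about 1.5 to 2.5 N at the handle at the top).
- lever_pivot (a point): Point on the lever's axis (level, along the gauge's y) abreast of the cross handle's middle: in the gauge's frame x = 0, y = -95 mm, z = 54 mm. The handle's middle moves round it at 70 mm radius, in the gauge's x-z plane.
- grip_bar: Cross handle of the cam lever: a black level round bar, 14 mm in diameter and 44 mm long along the gauge's y, that spins freely on its pin, so a gripper may keep its orientation while the lever swings. Origin at its middle, 70 mm from the lever's axis; the lever's dark flat arm joins its inner end (towards +y).
- stamp: Bystander: rubber stamp with turned wooden handle, 26 x 40 x 65 mm, to the left of the gauge. Origin under its middle.
- eraser: Bystander: eraser 22 x 52 x 12 mm, in front of the gauge. Origin under its middle.
- weight: Bystander: round brass weight with a knob, 38 mm across, 54 mm high, to the right behind the lever. Origin under its middle.

How it is judged:
On the way, in this order (a step that is already met when the one before it is completed fails the run):
1. with the foot down, the scale's zero mark is at the pointer's tip (distance between zero_mark and pointer_tip below 0.0029 m and distance between zero_mark and pointer_home below 0.0029 m and value of joint foot below 0.0002 m), for 0.2 s.
2. the lever, held by its cross handle, has lifted the foot to its highest (value of joint foot above 0.0076 m and contact force between the fingers and grip_bar above 0.5 N), for 0.2 s.
At the end, for the whole second after the job is handed in: Fingers on the cross handle (over 0.5 N), lever still (under 0.1 rad/s), foot within 0.4 mm of its highest lift of 8 mm (lever within about 0.22 rad of straight up), and the zero mark within 2.9 mm (about 7 degrees) of where the pointer's tip rests with the foot down (all of step 2 and velocity of joint lever between -0.1 and 0.1 rad/s and distance between zero_mark and pointer_home below 0.0029 m); the arm keeps its last pose, push and grip.
It fails at once if the stamp is knocked about (moved over 30 mm) (distance of stamp from where it was at the start of the episode above 0.03 m).
It fails at once if the eraser is knocked about (moved over 30 mm) (distance of eraser from where it was at the start of the episode above 0.03 m).
It fails at once if the brass weight is knocked about (moved over 30 mm) (distance of weight from where it was at the start of the episode above 0.03 m).
It also fails if it takes over 64 s, if anything falls off the work surface, if the arm or the gripper's body presses on something with over 40 N, if the wrist force passes 120 N, or if a joint passes its speed limit or range.

## Robot

A 7-joint arm with a two-finger parallel gripper is mounted at the origin on a cart in front of the work surface, level with it; the furniture and walls round the work are solid. World frame = base frame: x ahead of the robot, y to its left, z up, the work surface at z = 0. Lengths are in m, angles in rad, forces in N, time in s.
With the tool pointing down it reaches from about 0.4 to 0.85 m from the base axis. Payload 4.5 kg.
Tool frame: the origin (TCP) lies between the finger pads; the fingertips stand 11 mm ahead of it and the grasp point (between the pads) lies 8 mm behind it (r.nose_length is the distance from the TCP to the fingertips, in m); z points along the fingers, y is the line along which they close (so a half turn about z gives the same grasp; the last joint's range is limited). The gripper opens to 88 mm and grips with 3 to 60 N. Pads are 18 mm wide; open, the fingers measure 123 mm over their backs; the gripper's body (75 mm by 187 mm) begins 45 mm behind the grasp point.
Start: joints at [-1.137, 0.689, -0.195, 1.565, 0.157, 0.902, -0.215], TCP at [0.243, 0.576, 0.25] pointing down, gripper open.
Joint ranges: [-3.01, 3.01], [-0.46, 2.08], [-1.47, 1.51], [0.13, 2.56], [-1, 4.14], [0.04, 2.09], [-2.66, 2.66]. Speed limits (rad/s): [2.57, 2.57, 3.14, 3.14, 3.14, 3.14, 3.14].

## Interface

Orientations are given as a unit quaternion [x, y, z, w].
In Python, from plant import get_state, snapshot, camera_model, r gives the robot as it stands.
- The arm moves only by the shell command python3 -m inch 'ROWS' [FORCE]. ROWS is text: rows parted by semicolons, each of 7 numbers parted by spaces: the opening, from -1 (shut) to 1 (fully open), then the shift along the tool's x, y, z in m, then the turn, a rotation vector about the tool's x, y, z in rad. A call has 1 to 20 rows; each row shifts and turns the commanded pose from where the row before left it, along the tool's axes as they then stand; what a row does not reach is not made up. A row lasts 1/12 s, in which the tool goes at most 41.7 mm and 7.16 degrees, less where a joint would pass 70% of its speed; a pose out of reach is approached as far as the arm can. A call is refused whole if a number of a shift passes 0.0417 or a number of a turn 0.125, either way. A call with a gripper value outside its range is refused whole. The fingers move at their own pace and stop on an object; FORCE is the grip in N (left out, the last holds). Time passes only in rows, so rows that do not move let the fingers close. It gives the time, the measured TCP pose, the force, the opening and the grip force at its end, in the units of the state.
- get_state(): the state, without advancing time (a new reading comes with each control period).
- snapshot(name): name is "side" or "top"; returns (picture, depth): 420x560x3 uint8, red, green, blue; 420x560 float32, m along the optical axis (not along the pixel's ray), 0 where there is no reading.
- camera_model(name): a dict with "intrinsics" (3x3 intrinsics, pixels), "dist" ([k1, k2, p1, p2, k3] as OpenCV has them; the pictures are not rectified), "view" (4x4, takes a point from world to camera coordinates). Camera axes: x right, y down, z forward; pixel columns grow to the right and rows downward; lengths in m; the calibration is good to about 2 mm. A picture is of the moment at which its call begins. camera_model takes no time and is no camera call.
- r.finish_job(): hands the job in; it is judged then, once.
The state is a dict: "clock": time; "q": joint angles; "qd": joint speeds; "joint_torque": joint torques, N m; "tool_pos": TCP position; "eef_rot": TCP orientation; "contact_force": force on the tool from outside, world axes, zero at the start; "moment": the same for the moment, N m; "opening": opening from 0.0 (shut) to 1.0 (fully open); "finger_force": force on a finger pad.
Only numpy, scipy, OpenCV 4.12 (cv2) and the standard library are available. Lean on these libraries where they do the work, as an engineer would, in place of code of your own. Each camera call takes 0.05 s, during which the arm holds its last target. There are 200 camera calls.

## Working session

There is one attempt and no reset: what is moved stays moved. The work goes in short steps, Python scripts to look and compute and a shell command to move; the robot and the scene stay as the last step left them, time stands still between calls to the robot, and variables do not carry over. Pictures are saved under pics/ and viewed, at most 10 in all, crops included, and the job is handed in when it is done.

```bash
mkdir -p pics; cat > h.py <<'E'
import numpy as np, cv2
from plant import get_state, snapshot, camera_model, r
def save(n,f):
    p,d=snapshot(n); cv2.imwrite('pics/'+f+'.png',p[:,:,::-1]); np.save('pics/'+f+'.npy',d); return p,d
def world(n,uv,z=None,depth=None):
    c=camera_model(n);K=np.array(c['intrinsics'],float);V=np.array(c['view'],float)
    x,y=cv2.undistortPoints(np.array([[uv]],float),K,np.array(c['dist'],float))[0,0]
    R=V[:3,:3];t=V[:3,3];o=-R.T@t;d=R.T@np.array([x,y,1])
    return o+d*((z-o[2])/d[2] if z is not None else depth)
def pix(n,P):
    c=camera_model(n);V=np.array(c['view'],float)
    return cv2.projectPoints(np.array([P],float),cv2.Rodrigues(V[:3,:3])[0],V[:3,3],np.array(c['intrinsics'],float),np.array(c['dist'],float))[0][0,0]
E
python3 - <<'E'
from h import *
save('top','t0');save('side','s0')
s=get_state();print(s)
for n in('top','side'):
    V=np.array(camera_model(n)['view']);print(n,-V[:3,:3].T@V[:3,3],V[2,:3])
E
```

```text
{'clock': 0.1, 'q': array([-1.137193  ,  0.68989771, -0.19452473,  1.56622765,  0.15727409,
        0.90247024, -0.21509551]), 'qd': array([ 1.31459388e-04, -2.65230108e-04, -1.07710269e-03, -1.90802220e-03,
        3.42415814e-05,  4.70253354e-04,  6.88813497e-04]), 'joint_torque': array([-2.88447132e-03, -5.28499281e+01, -1.27109762e+00, -1.53837991e+01,
       -5.24774892e-02,  1.94604851e-03,  2.78899336e-05]), 'tool_pos': array([0.24309309, 0.57520388, 0.24899511]), 'eef_rot': array([ 1.98540155e-01,  9.80092421e-01, -7.99335907e-04, -1.15725712e-04]), 'contact_force': array([ 0.37760873, -0.10427161,  0.6349784 ]), 'moment': array([ 0.00176976, -0.02936018, -0.0232231 ]), 'finger_force': 0.0, 'opening': 1.000704906870475}
top [ 0.50515327 -0.00966927  1.00320064] [ 0.10048535  0.01703038 -0.99479277]
side [ 0.12370147 -0.64493886  0.47236109] [ 0.52298599  0.75068261 -0.40368462]
```

View pics/t0.png

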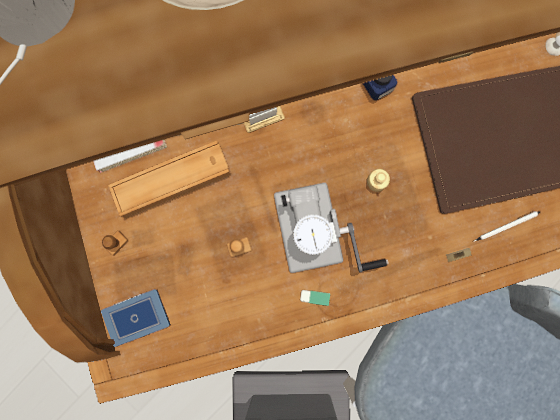

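View pics/s0.png

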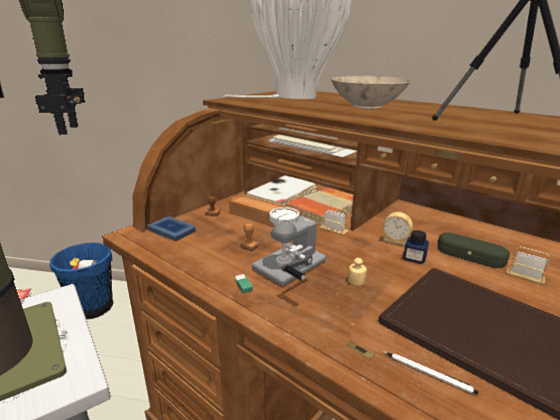

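```bash
python3 - <<'E'
from h import *
p=cv2.imread('pics/t0.png')
c=p[175:285,265:395]; cv2.imwrite('pics/c0.png',cv2.resize(c,None,fx=6,fy=5.4545,interpolation=cv2.INTER_CUBIC) if 0 else cv2.resize(c,(709,600),interpolation=cv2.INTER_CUBIC))
d=np.load('pics/t0.npy')
for n,uv,z in [('dial',(313,235),.137),('stamp',(237,247),.05),('eras',(315,298),.012),('wt',(378,180),.04),('handle',(373,265),.066)]:
    print(n,world('top',uv,z), world('top',uv,depth=d[uv[1],uv[0]]))
# hutch heights
for uv in [(200,100),(300,80),(400,50),(300,20),(30,250),(100,180),(312,115)]: print(uv,world('top',uv,depth=d[uv[1],uv[0]]))
E
```

```text
dial [ 0.54892706 -0.04376835  0.137     ] [ 0.54891728 -0.04376073  0.13719347]
stamp [0.53429857 0.08625828 0.05      ] [0.5337697  0.08451757 0.06729688]
eras [ 0.44118555 -0.05022502  0.012     ] [ 0.44122858 -0.05019774  0.01266675]
wt [ 0.65030945 -0.16613666  0.04      ] [ 0.64804421 -0.16369491  0.05503126]
handle [ 0.49915608 -0.14874265  0.066     ] [ 0.49920893 -0.14751704  0.07425924]
(200, 100) [0.72040793 0.10822586 0.31114245]
(300, 80) [ 0.74500142 -0.02426432  0.31021781]
(400, 50) [ 0.78550791 -0.15929959  0.31134034]
(300, 20) [ 0.83066803 -0.02607062  0.30992507]
(30, 250) [0.52629587 0.36763719 0.25182917]
(100, 180) [0.66608269 0.35378403 0.00083592]
(312, 115) [ 0.78231407 -0.05205545  0.00140326]
```

View pics/c0.png

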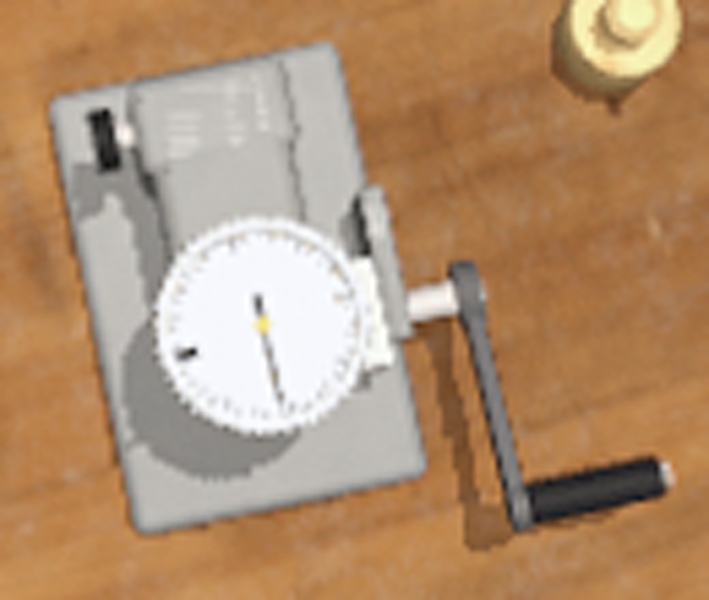

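```bash
python3 - <<'E'
from h import *
f=lambda a,b:(265+(a+.5)/5.454-.5,175+(b+.5)/5.454-.5)
C=world('top',f(263,325),.139)[:2]; 
T=world('top',f(282,405),.139)[:2];Z=world('top',f(188,353),.137)[:2]
e=[world('top',f(*q),.018)[:2] for q in [(52,98),(335,42),(427,470),(140,532)]]
h=[world('top',f(*q),.066)[:2] for q in [(525,503),(664,477)]]
ang=lambda v:np.degrees(np.arctan2(v[1],v[0]))
print('C',C,'tip',ang(T-C),np.hypot(*(T-C)),'zero',ang(Z-C),np.hypot(*(Z-C)))
print('edges yaw',ang(e[0]-e[3]),ang(e[1]-e[2]),ang(e[0]-e[1])-90,ang(e[3]-e[2])-90,'basecentre',np.mean(e,0))
print('handle',h,ang(h[0]-h[1])-90,np.mean(h,0))
th=np.radians(ang(e[0]-e[3])*.25+ang(e[1]-e[2])*.25+(ang(e[0]-e[1])-90)*.25+(ang(e[3]-e[2])-90)*.25)
R=np.array([[np.cos(th),-np.sin(th)],[np.sin(th),np.cos(th)]])
print('yaw',np.degrees(th),'pivot',C+R@[0,-.095],'handle rest pred',C+R@[-.0689,-.095])
from scipy.spatial.transform import Rotation as Ro
M=Ro.from_quat(get_state()['eef_rot']).as_matrix();print(M.round(3))
E
```

```text
C [ 0.55013167 -0.0434182 ] tip -167.73616776931365 0.023889840649253872 zero 109.36922260291976 0.02325198771267098
edges yaw 10.614950218481725 10.790857131852523 10.338555481606818 11.207685883201506 basecentre [ 0.57012181 -0.04026878]
handle [array([ 0.4964586 , -0.12770609]), array([ 0.50374146, -0.17196347])] 9.344661699000852 [ 0.50010003 -0.14983478]
yaw 10.738012178785644 pivot [ 0.56783193 -0.1367547 ] handle rest pred [ 0.50013841 -0.14959204]
[[-0.921  0.389 -0.001]
 [ 0.389  0.921 -0.002]
 [-0.    -0.002 -1.   ]]
```

```bash
python3 -m inch '1 0 0 -.04 0 0 0; 1 0 0 -.04 0 0 0; 1 0 0 -.04 0 0 0; 1 0 0 -.04 0 0 0; 1 0 0 -.04 0 0 0;1 0 0 0 0 0 0'
```

```text
clock: 0.6
tool_pos: [0.2439, 0.5786, 0.4583]
eef_rot: [0.199, 0.98, 0.008, 0.001]
contact_force: [0.5, 1.3, 0.5]
opening: 1.0
finger_force: 0.0
```

```bash
python3 -m inch '1 -.029 -.025 0 0 0 0;1 -.029 -.025 0 0 0 0;1 -.029 -.025 0 0 0 0;1 -.029 -.025 0 0 0 0;1 -.029 -.025 0 0 0 0;1 -.029 -.025 0 0 0 0;1 -.029 -.025 0 0 0 0;1 -.029 -.025 0 0 0 0;1 -.029 -.025 0 0 0 0;1 -.029 -.025 0 0 0 0;1 -.029 -.025 0 0 0 0;1 -.029 -.025 0 0 0 0;1 -.029 -.025 0 0 0 0;1 -.029 -.025 0 0 0 0;1 -.029 -.025 0 0 0 0;1 -.029 -.025 0 0 0 0;1 -.029 -.025 0 0 0 0;1 -.029 -.025 0 0 0 0;1 0 0 0 0 0 0'; cat >> h.py <<'E'
from scipy.spatial.transform import Rotation as Ro
def go(P,yang=None):
    "print shift in tool axes to P, and turn about tool axes to have tool y at yang (deg, or half turn) pointing down"
    s=get_state();M=Ro.from_quat(s['eef_rot']).as_matrix()
    print('t',round(s['clock'],2),'tcp',s['tool_pos'].round(4),'q',s['q'].round(2),'F',s['contact_force'].round(1),'open',round(s['opening'],3),'grip',round(s['finger_force'],1))
    print('y ang',np.degrees(np.arctan2(M[1,1],M[0,1])).round(2),'shift tool',(M.T@(np.array(P)-s['tool_pos'])).round(4))
    if yang is not None:
        a=np.radians(yang);y=np.array([np.cos(a),np.sin(a),0]);z=np.array([0,0,-1.]);x=np.cross(y,z)
        print('turn',Ro.from_matrix(M.T@np.c_[x,y,z]).as_rotvec().round(4))
E
python3 -c "
from h import *
go([.550,-.0434,.25],-70)"
```

```text
clock: 2.18
tool_pos: [0.5505, -0.0512, 0.4484]
eef_rot: [0.205, 0.979, -0.003, 0.0]
contact_force: [0.9, -0.9, 0.0]
opening: 1.0
finger_force: 0.0
t 2.18 tcp [ 0.5505 -0.0512  0.4484] q [0.01 0.4  0.   1.47 0.01 1.27 1.16] F [ 0.9 -0.9  0. ] open 1.0 grip 0.0
y ang 66.39 shift tool [0.004  0.0081 0.1984]
turn [-1.0000e-04  7.9000e-03  2.3804e+00]
```

```bash
python3 -m inch '1 0 0 .01 0 0 .119;1 0 0 .01 0 0 .119;1 0 0 .01 0 0 .119;1 0 0 .01 0 0 .119;1 0 0 .01 0 0 .119;1 0 0 .01 0 0 .119;1 0 0 .01 0 0 .119;1 0 0 .01 0 0 .119;1 0 0 .01 0 0 .119;1 0 0 .01 0 0 .119;1 0 0 .01 0 0 .119;1 0 0 .01 0 0 .119;1 0 0 .01 0 0 .119;1 0 0 .01 0 0 .119;1 0 0 .01 0 0 .119;1 0 0 .01 0 0 .119;1 0 0 .01 0 0 .119;1 0 0 .01 0 0 .119;1 0 0 .01 0 0 .119;1 0 0 0 0 0 .119'; python3 -m inch '1 0 0 0 0 0 0;1 0 0 0 0 0 0'; python3 -c "
from h import *
go([.550,-.0434,.18],-70)"
```

```text
clock: 3.85
tool_pos: [0.5474, -0.0412, 0.2575]
eef_rot: [0.984, 0.177, -0.002, -0.001]
contact_force: [-1.0, 0.4, -0.3]
opening: 0.999
finger_force: 0.0
clock: 4.02
tool_pos: [0.5487, -0.0417, 0.2593]
eef_rot: [0.983, 0.182, -0.0, 0.0]
contact_force: [0.1, 0.8, -0.0]
opening: 1.0
finger_force: 0.0
t 4.02 tcp [ 0.5487 -0.0417  0.2593] q [-0.35  0.64  0.58  1.81 -0.46  0.83 -0.75] F [ 0.1  0.8 -0. ] open 1.0 grip 0.0
y ang -69.07 shift tool [0.0007 0.0021 0.0793]
turn [0.0001 0.001  0.0162]
```

```bash
python3 -m inch '1 .0007 .002 .02 0 0 .016;1 0 0 .03 0 0 0;1 0 0 .03 0 0 0;1 0 0 .025 0 0 0;1 0 0 .02 0 0 0;1 0 0 .01 0 0 0;1 0 0 0 0 0 0;1 0 0 0 0 0 0' 10; python3 -c "
from h import *
go([.550,-.0434,.124],-70)"
```

```text
clock: 4.68
tool_pos: [0.5507, -0.0438, 0.1252]
eef_rot: [0.985, 0.173, 0.0, -0.0]
contact_force: [0.2, -0.1, 1.3]
opening: 1.0
finger_force: 0.0
t 4.68 tcp [ 0.5507 -0.0438  0.1252] q [-0.24  0.83  0.41  1.91 -0.62  0.53 -0.63] F [ 0.2 -0.1  1.3] open 1.0 grip 0.0
y ang -70.13 shift tool [-0.0005 -0.0006  0.0012]
turn [ 0.0001 -0.0007 -0.0022]
```

```bash
python3 -m inch '-1 0 0 0 0 0 0;-1 0 0 0 0 0 0;-1 0 0 0 0 0 0;-1 0 0 0 0 0 0;-1 0 0 0 0 0 0;-1 0 0 0 0 0 0' 10; python3 -c "
from h import *
go([.550,-.0434,.124],-70)"
```

```text
clock: 5.18
tool_pos: [0.5512, -0.0443, 0.1256]
eef_rot: [0.985, 0.172, 0.001, 0.001]
contact_force: [0.1, -2.8, 5.4]
opening: 0.724
finger_force: 10.0
t 5.18 tcp [ 0.5512 -0.0443  0.1256] q [-0.24  0.83  0.41  1.91 -0.62  0.53 -0.63] F [ 0.1 -2.8  5.4] open 0.724 grip 10.0
y ang -70.21 shift tool [-0.0009 -0.0012  0.0015]
turn [ 0.0017 -0.0019 -0.0036]
```

Gripped. Turn CCW 1.42 rad (negative about tool z): 12 rows at −0.118.

```bash
python3 -m inch '-1 0 0 0 0 0 -.118;-1 0 0 0 0 0 -.118;-1 0 0 0 0 0 -.118;-1 0 0 0 0 0 -.118;-1 0 0 0 0 0 -.118;-1 0 0 0 0 0 -.118;-1 0 0 0 0 0 -.118;-1 0 0 0 0 0 -.118;-1 0 0 0 0 0 -.118;-1 0 0 0 0 0 -.118;-1 0 0 0 0 0 -.118;-1 0 0 0 0 0 -.118;-1 0 0 0 0 0 0;-1 0 0 0 0 0 0'; python3 -c "
from h import *
go([.550,-.0434,.124],11.2)
p,d=save('top','t1');c=p[190:280,262:382,::-1];cv2.imwrite('pics/c1.png',cv2.resize(c,(720,540),interpolation=cv2.INTER_CUBIC))
"
```

```text
clock: 6.35
tool_pos: [0.552, -0.0447, 0.1255]
eef_rot: [0.638, 0.77, 0.001, 0.002]
contact_force: [4.5, -3.4, 5.9]
opening: 0.72
finger_force: 10.0
t 6.35 tcp [ 0.552  -0.0447  0.1255] q [-0.04  0.78  0.06  1.9  -0.09  0.46  0.27] F [ 4.5 -3.4  5.9] open 0.72 grip 10.0
y ang 10.71 shift tool [ 0.0017 -0.0017  0.0015]
turn [ 0.0036  0.0016 -0.0086]
```

View pics/c1.png

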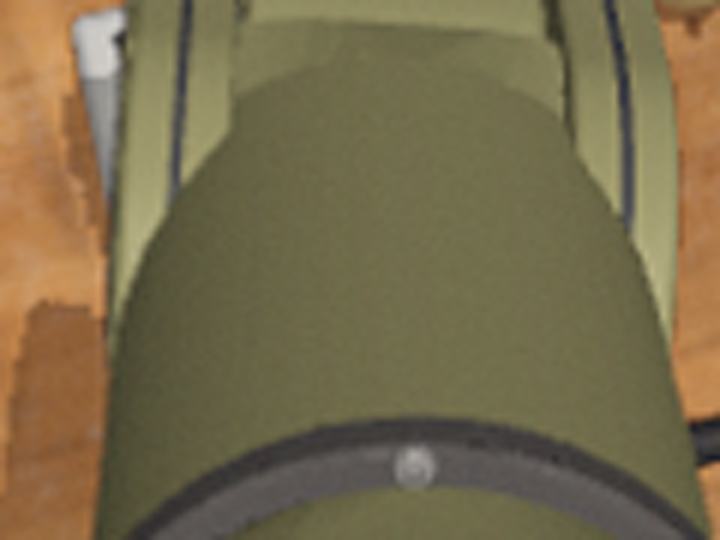

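```bash
python3 -m inch '1 0 0 0 0 0 0;1 0 0 0 0 0 0;1 0 0 0 0 0 0;1 0 0 0 0 0 0;1 0 0 -.02 0 0 0;1 0 0 -.04 0 0 0;1 0 0 -.04 0 0 0;1 0 0 -.03 0 0 0;1 -.04 0 0 0 0 0;1 -.04 0 0 0 0 0;1 -.04 0 0 0 0 0;1 -.04 0 0 0 0 0;1 -.03 0 0 0 0 0;1 0 0 0 0 0 0;1 0 0 0 0 0 0'; python3 -c "
from h import *
go([.500,-.1496,.13],10.7)
p,d=save('top','t2');c=p[190:280,262:382,::-1];cv2.imwrite('pics/c2.png',cv2.resize(c,(720,540),interpolation=cv2.INTER_CUBIC))
"
```

```text
clock: 7.65
tool_pos: [0.5854, -0.2319, 0.2539]
eef_rot: [0.638, 0.77, -0.0, -0.001]
contact_force: [0.3, 0.5, -0.2]
opening: 1.001
finger_force: 0.0
t 7.65 tcp [ 0.5854 -0.2319  0.2539] q [ 0.26  0.69  0.07  1.55 -0.06  0.9   0.54] F [ 0.3  0.5 -0.2] open 1.001 grip 0.0
y ang 10.71 shift tool [ 0.0967 -0.0685  0.124 ]
turn [-0.0016 -0.0005  0.0001]
```

View pics/c2.png

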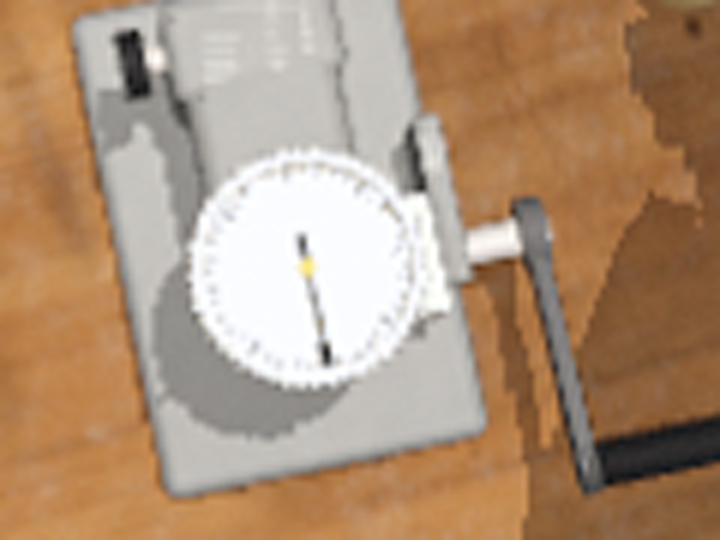

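```bash
python3 -m inch '1 .031 -.023 0 0 0 0;1 .031 -.023 0 0 0 0;1 .031 -.0225 0 0 0 0;1 0 0 .04 0 0 0;1 0 0 .04 0 0 0;1 0 0 .02 0 0 0;1 0 0 0 0 0 0;1 0 0 0 0 0 0'; python3 -c "
from h import *
go([.4994,-.1526,.058],10.7)"
```

```text
clock: 8.37
tool_pos: [0.5009, -0.1497, 0.1544]
eef_rot: [0.635, 0.772, -0.0, -0.001]
contact_force: [-0.3, -0.9, 1.1]
opening: 0.998
finger_force: 0.0
t 8.37 tcp [ 0.5009 -0.1497  0.1544] q [ 0.17  0.71  0.05  1.97 -0.07  0.47  0.47] F [-0.3 -0.9  1.1] open 0.998 grip 0.0
y ang 11.09 shift tool [-0.0028 -0.0018  0.0964]
turn [-0.002  -0.0022  0.0069]
```

```bash
python3 -m inch '1 -.003 -.002 .03 0 0 0;1 0 0 .03 0 0 0;1 0 0 .025 0 0 0;1 0 0 .011 0 0 0;1 0 0 0 0 0 0;1 0 0 0 0 0 0' 30; python3 -c "
from h import *
go([.4994,-.1526,.058],10.7)
save('side','s3');save('top','t3')
a=cv2.imread('pics/s3.png')[180:330,200:360];b=cv2.imread('pics/t3.png')[170:320,270:430];cv2.imwrite('pics/c3.png',cv2.resize(np.hstack([a,b]),(800,375)))"
```

```text
clock: 8.87
tool_pos: [0.5009, -0.155, 0.0598]
eef_rot: [0.636, 0.771, 0.0, 0.001]
contact_force: [0.2, 0.1, 0.0]
opening: 0.997
finger_force: 0.0
t 8.87 tcp [ 0.5009 -0.155   0.0598] q [ 0.2   0.88  0.02  2.   -0.08  0.26  0.48] F [0.2 0.1 0. ] open 0.997 grip 0.0
y ang 10.97 shift tool [ 0.0026 -0.0011  0.0018]
turn [0.0014 0.0004 0.0047]
```

View pics/c3.png

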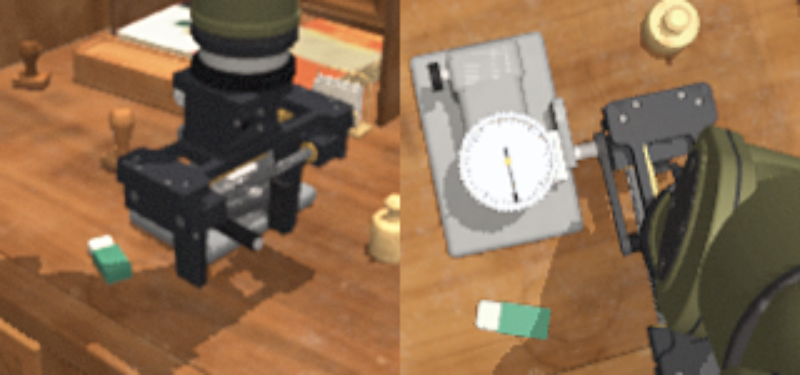

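```bash
python3 -m inch '-1 .0015 -.001 .001 0 0 0;-1 0 0 0 0 0 0;-1 0 0 0 0 0 0;-1 0 0 0 0 0 0;-1 0 0 0 0 0 0;-1 0 0 0 0 0 0;-1 0 0 0 0 0 0;-1 0 0 0 0 0 0;-1 0 0 0 0 0 0;-1 0 0 0 0 0 0' 30; python3 - <<'E'
from h import *
go([.568,-.1397,.116],10.7)
s=get_state();p0=s['tool_pos'];th=np.radians(10.7)
# arc rows: lever 0 -> 1.40 in 14 steps, gauge frame +x = tool y, up = -tool z
a=np.radians(10)+np.linspace(0,1.396,15)
for dx,dz in zip(-.07*np.diff(np.cos(a)),.07*np.diff(np.sin(a))): print('0 %.4f %.4f'%(dx,-dz))
E
```

```text
clock: 9.8
tool_pos: [0.4988, -0.1539, 0.0576]
eef_rot: [0.636, 0.771, 0.0, -0.0]
contact_force: [-0.2, -0.3, -0.7]
opening: 0.265
finger_force: 0.0
t 9.8 tcp [ 0.4988 -0.1539  0.0576] q [ 0.2   0.88  0.02  2.01 -0.08  0.25  0.48] F [-0.2 -0.3 -0.7] open 0.265 grip 0.0
y ang 10.94 shift tool [ 0.0008  0.0706 -0.0584]
turn [-0.0001 -0.0001  0.0042]
0 0.0016 -0.0068
0 0.0022 -0.0066
0 0.0029 -0.0064
0 0.0035 -0.0060
0 0.0041 -0.0057
0 0.0046 -0.0052
0 0.0051 -0.0047
0 0.0056 -0.0042
0 0.0060 -0.0036
0 0.0063 -0.0030
0 0.0066 -0.0024
0 0.0068 -0.0017
0 0.0069 -0.0010
0 0.0070 -0.0003
```

Still closing (opening 0.265); wait for it to seat.

```bash
python3 -m inch '-1 0 0 0 0 0 0;-1 0 0 0 0 0 0;-1 0 0 0 0 0 0;-1 0 0 0 0 0 0;-1 0 0 0 0 0 0'; python3 - <<'E'
from h import *
go([.568,-.1397,.116],10.7)
E
```

```text
clock: 10.22
tool_pos: [0.5021, -0.1532, 0.0581]
eef_rot: [0.636, 0.772, 0.002, 0.002]
contact_force: [4.6, 2.2, -1.3]
opening: 0.141
finger_force: 29.6
t 10.22 tcp [ 0.5021 -0.1532  0.0581] q [ 0.2   0.88  0.02  2.01 -0.08  0.25  0.48] F [ 4.6  2.2 -1.3] open 0.141 grip 29.6
y ang 11.02 shift tool [ 0.0005  0.0676 -0.0575]
turn [0.0061 0.001  0.0057]
```

```bash
python3 -m inch '-1 0 .0016 -.0068 0 0 0;-1 0 .0022 -.0066 0 0 0;-1 0 .0029 -.0064 0 0 0;-1 0 .0035 -.006 0 0 0;-1 0 .0041 -.0057 0 0 0;-1 0 .0046 -.0052 0 0 0;-1 0 .0051 -.0047 0 0 0;-1 0 .0056 -.0042 0 0 0;-1 0 .006 -.0036 0 0 0;-1 0 .0063 -.003 0 0 0;-1 0 .0066 -.0024 0 0 0;-1 0 .0068 -.0017 0 0 0;-1 0 .0069 -.001 0 0 0;-1 0 .007 -.0003 0 0 0;-1 0 0 0 0 0 0;-1 0 0 0 0 0 0;-1 0 0 0 0 0 0;-1 0 0 0 0 0 0'; python3 - <<'E'
from h import *
go([.568,-.1397,.116],10.7)
p,d=save('top','t4');c=p[190:280,262:382,::-1];cv2.imwrite('pics/c4.png',cv2.resize(c,(720,540),interpolation=cv2.INTER_CUBIC))
save('side','s4')
E
```

```text
clock: 11.72
tool_pos: [0.5668, -0.1411, 0.1158]
eef_rot: [0.637, 0.771, 0.0, 0.0]
contact_force: [-1.5, -1.3, 5.2]
opening: 0.14
finger_force: 29.0
t 11.72 tcp [ 0.5668 -0.1411  0.1158] q [ 0.13  0.82  0.06  1.81 -0.08  0.51  0.44] F [-1.5 -1.3  5.2] open 0.14 grip 29.0
y ang 10.92 shift tool [ 0.0012  0.0014 -0.0002]
turn [0.0007 0.0006 0.0039]
```

View pics/c4.png

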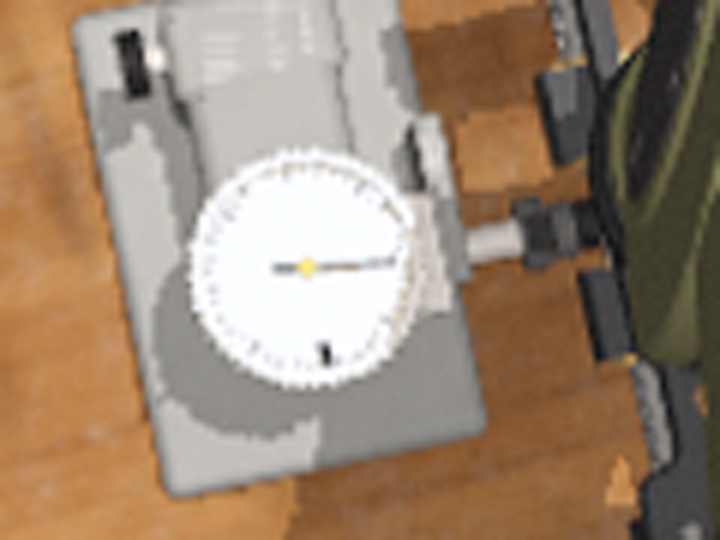

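```bash
python3 - <<'E'
from h import *
f=lambda a,b:(262+(a+.5)/6-.5,190+(b+.5)/6-.5)
w=lambda q,z:world('top',f(*q),z)[:2]
C=w((307,267),.139);ang=lambda v:np.degrees(np.arctan2(v[1],v[0]))
for q in [(392,262),(275,268),(326,355)]: print(q,ang(w(q,.139)-C))
# dark-pixel line fit
p=cv2.cvtColor(cv2.imread('pics/t4.png'),cv2.COLOR_BGR2GRAY).astype(float)
c=f(307,267);P=[]
for v in range(228,242):
  for u in range(307,330):
    r_=np.hypot(u-c[0],v-c[1])
    if r_<14.0 and p[v,u]<190: P.append((*world('top',(u,v),.139)[:2],p[v,u]))
P=np.array(P);P=P[(P[:,0]>C[0]-.012)]
u,s,vt=np.linalg.svd((P[:,:2]-P[:,:2].mean(0))*(1));print(len(P),ang(vt[0]),s)
print('expected at 8mm:',190.74-288)
E
```

```text
(392, 262) -87.58019991915246
(275, 268) 90.85922410822232
(326, 355) -168.91292091230218
12 -89.170221101558 [0.02884595 0.00123127]
expected at 8mm: -97.25999999999999
```

```bash
cat >> h.py <<'E'
def ptr(name):
    p,d=save('top',name);g=cv2.cvtColor(p,cv2.COLOR_RGB2GRAY).astype(float)
    f=lambda a,b:(262+(a+.5)/6-.5,190+(b+.5)/6-.5)
    c=f(307,267);C=world('top',c,.139)[:2];P=[]
    for v in range(220,250):
      for u in range(298,330):
        if np.hypot(u-c[0],v-c[1])<14 and g[v,u]<190:
            w=world('top',(u,v),.139)[:2]
            P.append(w)
    P=np.array(P);k=np.hypot(*(P-C).T)<.0245;P=P[k]
    vt=np.linalg.svd(P-P.mean(0))[2];print(len(P),'pointer line',np.degrees(np.arctan2(vt[0][1],vt[0][0])))
    c=p[190:280,262:382,::-1];cv2.imwrite('pics/'+name+'c.png',cv2.resize(c,(720,540),interpolation=cv2.INTER_CUBIC))
E
python3 -m inch '-1 0 .002 0 0 0 0;-1 0 .002 0 0 0 0;-1 0 .001 0 0 0 0;-1 0 0 0 0 0 0;-1 0 0 0 0 0 0;-1 0 0 0 0 0 0'; python3 - <<'E'
from h import *
go([.568,-.1397,.116],10.7)
ptr('t5')
E
```

```text
clock: 12.32
tool_pos: [0.5719, -0.1402, 0.1158]
eef_rot: [0.637, 0.771, 0.0, 0.001]
contact_force: [-0.8, -2.0, 5.6]
opening: 0.141
finger_force: 28.9
t 12.32 tcp [ 0.5719 -0.1402  0.1158] q [ 0.13  0.83  0.06  1.79 -0.09  0.52  0.43] F [-0.8 -2.   5.6] open 0.141 grip 28.9
y ang 10.92 shift tool [ 0.0012 -0.0038 -0.0002]
turn [0.001  0.0007 0.0038]
16 pointer line 100.76383213931148
```

View pics/t5c.png

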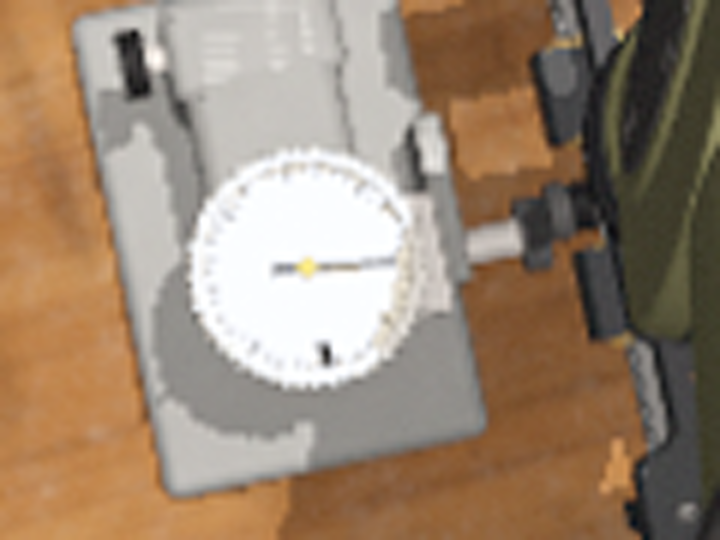

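```bash
cat >> h.py <<'E'
def ray(f,C,lo=.006,hi=.019,zz=.139):
    g=cv2.cvtColor(cv2.imread('pics/'+f+'.png'),cv2.COLOR_BGR2GRAY).astype(np.float32)
    A=np.radians(np.arange(0,360,1.));R=np.linspace(lo,hi,14)
    m=np.array([[pix('top',[C[0]+q*np.cos(a),C[1]+q*np.sin(a),zz]) for q in R] for a in A],np.float32)
    v=cv2.remap(g,m[...,0].copy(),m[...,1].copy(),cv2.INTER_LINEAR).mean(1)
    d=np.clip(np.median(v)-v,0,None);i=d.argmax();k=np.arange(i-8,i+9);w=d[k%360]
    return (k*w).sum()/w.sum()%360, d[i]
E
python3 - <<'E'
from h import *
# centre from yellow hub
for f in ('t0','t2','t4','t5'):
    p=cv2.imread('pics/'+f+'.png').astype(float)[225:245,303:323]
    y=np.clip(np.minimum(p[...,1],p[...,2])-p[...,0]-40,0,None);vv,uu=np.mgrid[225:245,303:323]
    c=((y*uu).sum()/y.sum(),(y*vv).sum()/y.sum());C=world('top',c,.139)
    print(f,np.round(c,2),C.round(4),'pointer',np.round(ray(f,C),1),'tail',np.round(ray(f,C,.003,.009),1),'zero',np.round(ray(f,C,.021,.025,.137),1))
E
```

```text
Traceback (most recent call last):
  File "h.py", line 37, in ray
    m=np.array([[pix('top',[C[0]+q*np.cos(a),C[1]+q*np.sin(a),zz]) for q in R] for a in A],np.float32)
                 ~~~^^^^^^^^^^^^^^^^^^^^^^^^^^^^^^^^^^^^^^^^^^^^^^
  File "h.py", line 11, in pix
    c=camera_model(n);V=np.array(c['view'],float)
ValueError: time passes only in moves, steps and waits
```

```bash
sed -i 's/^from plant import.*/&\nimport functools; camera_model=functools.cache(camera_model)/' h.py
python3 - <<'E'
from h import *
for f in ('t0','t2','t4','t5'):
    p=cv2.imread('pics/'+f+'.png').astype(float)[225:245,303:323]
    y=np.clip(np.minimum(p[...,1],p[...,2])-p[...,0]-40,0,None);vv,uu=np.mgrid[225:245,303:323]
    c=((y*uu).sum()/y.sum(),(y*vv).sum()/y.sum());C=world('top',c,.139)
    print(f,np.round(c,2),C.round(4),'pointer',np.round(ray(f,C),1),'tail',np.round(ray(f,C,.003,.009),1),'zero',np.round(ray(f,C,.021,.025,.137),1))
E
```

```text
t0 [312.77 234.02] [ 0.5504 -0.0434  0.139 ] pointer [191.1  71.4] tail [ 11.1 103.2] zero [110.2 153.6]
t2 [312.78 234.03] [ 0.5504 -0.0434  0.139 ] pointer [191.   71.6] tail [ 11.1 102.7] zero [191.  170.8]
t4 [312.71 234.05] [ 0.5503 -0.0433  0.139 ] pointer [270.4  70. ] tail [88.5 85.6] zero [191.3 167.8]
t5 [312.7  234.05] [ 0.5503 -0.0432  0.139 ] pointer [270.5  70.4] tail [89.3 85.3] zero [191.3 165.4]
```

```bash
python3 -m inch '-1 0 -.0015 0 0 0 0;-1 0 -.001 0 0 0 0;-1 0 0 0 0 0 0;-1 0 0 0 0 0 0;-1 0 0 0 0 0 0;-1 0 0 0 0 0 0;-1 0 0 0 0 0 0;-1 0 0 0 0 0 0'; python3 - <<'E'
from h import *
go([.568,-.1397,.116],10.7)
save('top','t6');C=[.5503,-.0433];print(ray('t6',C),ray('t6',C,.021,.025,.137))
d0=cv2.imread('pics/t0.png');d=cv2.imread('pics/t6.png')
for n,(u,v) in dict(stamp=(237,247),eraser=(315,298),weight=(378,180)).items():
    print(n,np.abs(d0[v-8:v+9,u-8:u+9].astype(int)-d[v-8:v+9,u-8:u+9]).mean())
E
```

```text
clock: 13.03
tool_pos: [0.5694, -0.1407, 0.1158]
eef_rot: [0.637, 0.771, 0.0, 0.0]
contact_force: [-1.5, -1.1, 5.6]
opening: 0.137
finger_force: 28.9
t 13.03 tcp [ 0.5694 -0.1407  0.1158] q [ 0.13  0.82  0.06  1.8  -0.08  0.52  0.43] F [-1.5 -1.1  5.6] open 0.137 grip 28.9
y ang 10.92 shift tool [ 0.0012 -0.0012 -0.0002]
turn [0.0008 0.0006 0.0038]
(np.float64(270.83802940979126), np.float32(65.30385)) (np.float64(191.16935234172547), np.float32(166.73682))
stamp 4.582468281430219
eraser 34.50749711649365
weight 127.29296424452134
```

```bash
python3 -m inch '-1 0 0 -.001 0 0 0;-1 0 0 -.0005 0 0 0;-1 0 0 0 0 0 0;-1 0 0 0 0 0 0;-1 0 0 0 0 0 0;-1 0 0 0 0 0 0'; python3 - <<'E'
from h import *
go([.568,-.1397,.116],10.7)
save('top','t7');C=[.5503,-.0433];print(ray('t7',C),ray('t7',C,.021,.025,.137))
E
```

```text
clock: 13.58
tool_pos: [0.5688, -0.1404, 0.1164]
eef_rot: [0.637, 0.771, -0.0, -0.0]
contact_force: [-0.8, -3.4, -3.2]
opening: 0.141
finger_force: 29.8
t 13.58 tcp [ 0.5688 -0.1404  0.1164] q [ 0.13  0.82  0.06  1.8  -0.08  0.52  0.43] F [-0.8 -3.4 -3.2] open 0.141 grip 29.8
y ang 10.93 shift tool [ 0.0009 -0.0007  0.0004]
turn [-0.0009 -0.0001  0.004 ]
(np.float64(264.9729893273676), np.float32(55.589005)) (np.float64(191.1777021826988), np.float32(166.76044))
```

View pics/t7.png

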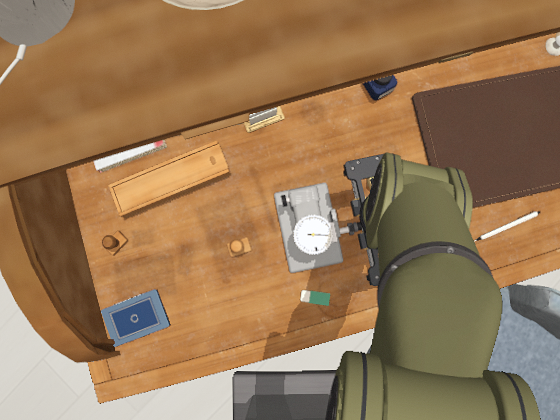

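The zero mark is at the front of the dial (313,250), the pointer shows about 7.95 mm of lift, and the eraser (315,298) and stamp (237,247) have not moved. The arm hides the brass weight, but nothing went near it. I'm handing in.

```bash
python3 -c "
from plant import r
print(r.finish_job())"
```

```text
the job is handed in; nothing more can be done
None
```

I've handed the job in with the zero mark at the pointer's rest spot and the lever held straight up by its handle, the foot about 7.95 mm up; the stamp and eraser haven't moved, and the arm hid the weight in the last picture.

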